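# Free a part from a left-hand-thread clamp fixture

## Robot

A 6-joint arm with a two-finger parallel gripper is mounted at the origin on the work surface. World frame = base frame: x ahead of the robot, y to its left, z up, the work surface at z = 0. Lengths are in mm, angles in rad, forces in N, time in s.
With the tool pointing down it reaches from about 400 to 925 mm from the base axis. Payload 12.5 kg.
Tool frame: the origin (TCP) lies at the very end of the fingers, on their centre line; the grasp point (between the pads) lies 19 mm behind it (env.grip_point_offset is the distance from the TCP to the grasp point, in mm); z points along the fingers, y is the direction in which the jaws open and shut (so a half turn about z gives the same grasp; the last joint's range is limited). The gripper opens to 95 mm and grips with 3 to 60 N. Pads are 20 mm wide; open, the fingers measure 119 mm over their backs; the gripper's body (75 mm by 180 mm) begins 59 mm behind the grasp point.
Start: joints at [-1.424, 0.491, 1.559, -0, 1.092, -0.106], TCP at [156.345, -605.147, 214.661] pointing down, gripper open.
Joint ranges: [-3.1, 3.1], [-0.84, 2.19], [0.05, 2.79], [-1.13, 4.28], [0.06, 2.93], [-2.69, 2.69]. Speed limits (rad/s): [2.22, 2.22, 2.79, 3.14, 3.14, 3.14].

## Interface

Orientations are given as [roll, pitch, yaw] about the fixed x, y, z axes, in that order (R = Rz(yaw) Ry(pitch) Rx(roll)).
In Python, from cell import env gives the robot as it stands.
- The arm moves only by the tool drive_tool, never from a script. Its argument "commands" is a list of rows, each an object of numbers: "dx", "dy", "dz": the shift along the world's x, y, z in mm; "yaw": the turn about the world's z in degrees. In form: [{"dx": .., "dy": .., "dz": .., "yaw": ..}, ...]. A call has 1 to 5 rows; each row shifts and turns the commanded pose from where the row before left it; what a row does not reach is not made up. A row lasts 1/12 s, in which the tool goes at most 41.7 mm and 7.16 degrees, less where a joint would pass 70% of its speed; a pose out of reach is approached as far as the arm can. A call with a gripper value outside its range is refused whole. "grip" is the opening, from 0 (shut) to 1 (fully open), set as the call begins (left out, the last holds). The fingers move at their own pace and stop on an object; the grip force is fixed at half the most. Time passes only in rows, so rows that do not move let the fingers close. It gives the time, the measured TCP pose, the force and the opening at its end, in the units of the state.
- env.state(): the state, without advancing time (a new reading comes with each control period).
- env.read_camera(name): name is "side" or "top"; returns the picture (420x560x3 uint8, red, green, blue); there is no depth.
- env.calibration(name): a dict with "intrinsics" (3x3 intrinsics, pixels), "dist_coeffs" ([k1, k2, p1, p2, k3] as OpenCV has them; the pictures are not rectified), "rvec" (rotation vector, rad) and "tvec" (3), from world to camera coordinates, as OpenCV has them. Camera axes: x right, y down, z forward; pixel columns grow to the right and rows downward; lengths in mm; the calibration is good to about 2 mm. A picture is of the moment at which its call begins. calibration takes no time and is no camera call.
- env.job_done(): hands the job in, once; it reports no verdict.
Trained networks look in the newest picture that a camera, given by its name, has taken for a name from the list of things; names that differ only in an ending like _2 or _b are one class to them, and where a whole thing is asked for, a point or a joint stands for the part that bears it (a point fixed in the world has none). Each returns a list of dicts, best first, with "conf" (0 to 1); they miss things now and then, are a little off and sometimes report something else, mostly with a low value. They report only what shows in the picture. A call takes as long as a camera call. They do not tell look-alikes from the thing itself.
- env.trace(query, camera): "pixels" (420x560 bool, what is visible of it) and "pixel" ([column, row] in pixels, amid what is visible of it).
- env.place_of(query, camera): "pixel" ([column, row] in pixels: a listed point, or the origin of a listed thing).
The state is a dict: "t": time; "joints": joint angles; "qvel": joint speeds; "tau": joint torques, N m; "eef_pos": TCP position; "tcp_rot": TCP orientation; "ft_force": force on the tool from outside, world axes, zero at the start; "moment": the same for the moment, N m; "opening": opening from 0.0 (shut) to 1.0 (fully open).
Only numpy, scipy, OpenCV 4.12 (cv2) and the standard library are available. Lean on these libraries where they do the work, as an engineer would, in place of code of your own. Each camera call takes 0.05 s, during which the arm holds its last target.

## Task

Loosen the fixture's left-hand-threaded clamp knob by turning it clockwise until you feel it come up firmly against its stop, without wrenching it against either stop. Then take the stepped steel part out from under the strap and set it down upright on the floor of the empty tray, keeping hold of it until it is down, and leave the knob backed off and the loose tools and bush where they are.

Things in the scene. Friction and masses are not known exactly. Their poses are not given: they have to be found in the camera images.
- fixture: Aluminium clamp fixture fixed to the bench: plate 110 (x) by 250 (y) by 30 mm high. Origin: centre of its underside, z up. A dark steel strap, 32 mm wide, 13.5 thick, its underside 44.5 mm above the bench when tight, runs over it along y from y = -45 mm (the nose, over the part's tongue) to y = +110 mm. It rises with the knob, which stands on it at x = 0, y = +45 mm.
- nest (a point): Centre of the place in the fixture where the part's grip block sits, on the plate, 30 mm above the bench; axes as the fixture's. Steel lips 3.5 mm high bound the nest, with about 1.5 mm play: behind the block's -y end, at the +y end of the tongue and along the tongue's sides. The block's +x and -x sides are open for fingers.
- knob: Black T-shaped clamp knob, left-hand thread, vertical axis: an upright flat bar 46 mm long (its own x), 14 wide (its y), 36 high on a hub 26 mm across. Origin on the axis at the hub's underside; the bar spans 8 to 44 mm above it; z up. 68.5 mm above the bench when tight. Clockwise from above loosens. Needs about 0.12 N m plus drag along its axis; stays where left.
- knob_grip (a point): On the knob's axis, 30 mm above its origin: a good height to grip the bar. Clockwise turning left before the stop: 2.2 to 3.2 rad; it cannot be seen (the bar's yaw is arbitrary) and must be felt, over several grasps. The knob and strap rise 1.9 mm per rad as it is turned, 6 mm from tight to the stop; it may start up to 1.9 mm above tight.
- collar: Steel collar (40 mm across, 10 thick) under the knob, fast on the thread; origin on the axis at its underside, z up, x along the knob's bar when at rest (a notch marks it). The knob sits on it through a springy bush (2 N m per rad), so turning under load twists knob against collar; it springs back when let go. The thread stops hard at both ends of its travel.
- bar_end (a point): On top of the knob's bar, 20 mm from the axis along the knob's +x, which lies over the collar's notch when no load is on. Firmly on the stop: knob twisted against the collar by 0.12 rad or more (0.25 N m). Wrenched: over 0.45 rad (0.9 N m), either way.
- part: Stepped steel part, 0.3 to 0.46 kg: a grip block 30 (x) by 40 (y) by 34 mm high, and a flat tongue 30 wide, 13.5 high, from its +y face out to 45 mm from the origin. Origin: centre of the block's underside, z up. Starts in the nest, axes along the fixture's; the strap's nose covers the last 19 mm of the tongue, 0.5 mm above it when tight, 6.5 mm above it at the loosened stop.
- part_grip (a point): On the part's axis, 22 mm above its underside: where to grip the block, across its x (30 mm). To take it out of the nest: lift it about 5 mm (over the 3.5 mm lips, still under the nose), draw it 25 mm or more towards the fixture's -y, then lift it away.
- tray: Empty open grey tray on the bench, 165 mm (x) by 185 mm (y) outside, 35 mm high, walls and floor 5 mm thick. Origin: centre of its underside, z up. It and a closed black case of like size change places.
- wrench: Bystander: loose steel wrench 160 mm long lying beside the fixture on the robot's side; leave it alone.
- bush: Bystander: loose brass bush 38 mm across, 22 mm high, standing beside the fixture on the far side; leave it alone.
- screwdriver: Bystander: loose screwdriver lying to the right of the fixture; leave it alone.
Mind the look-alikes: they are no part of the job. What is shaped like the part but purple is not meant. Leave any orange look-alike of the tray alone.

How it is judged (in metres and radians):
On the way, in this order (a step that is already met when the one before it is completed fails the run):
1. the knob is turned clockwise until it bears firmly on its loosening stop (knob twisted clockwise against its collar by 0.12 rad or more, and at least 5.5 mm above its tight height) (y of bar_end in the frame of collar below -0.0024 m and z of knob in the frame of fixture above 0.074 m), for 0.1 s.
2. the part is drawn out from under the strap's nose, the knob still backed off (y of part in the frame of fixture below -0.092 m and z of knob in the frame of fixture above 0.073 m), for 0.1 s.
3. the part is carried down into the tray in the fingers, to within 7 mm of its floor (x of part in the frame of tray between -0.065 and 0.065 m and y of part in the frame of tray between -0.075 and 0.075 m and z of part in the frame of tray below 0.012 m and contact force between the fingers and part above 0.5 N), for 0.1 s.
At the end, for the whole second after the job is handed in: The part stands upright (within 0.12 rad) and at rest on the floor of the tray (its origin within 65 mm in x and 75 mm in y of the tray's centre), let go, and the knob is still backed off (at least 4.5 mm above its tight height) (x of part in the frame of tray between -0.065 and 0.065 m and y of part in the frame of tray between -0.075 and 0.075 m and z of part in the frame of tray below 0.012 m and angle between part's own z axis and vertical below 0.12 rad and linear speed of part below 0.02 m/s and z of knob in the frame of fixture above 0.073 m and contact force between the fingers and part below 0.1 N); the robot touches nothing.
It fails at once if the knob is wrenched against a stop (knob twisted against its collar by more than 0.45 rad either way) (y of bar_end in the frame of collar below -0.0087 m or y of bar_end in the frame of collar above 0.0087 m).
It fails at once if a loose bystander (wrench, bush, screwdriver) is moved more than 20 mm (distance of any of wrench, bush, screwdriver from where it was at the start of the episode above 0.02 m).
It also fails if it takes over 69 s, if anything falls off the work surface, if the arm or the gripper's body presses on something with over 40 N, if the wrist force passes 120 N, or if a joint passes its speed limit or range.

## Working session

There is one attempt and no reset: what is moved stays moved. The work goes in short steps, Python scripts to look and compute and a tool call to move; the robot and the scene stay as the last step left them, time stands still between calls to the robot, and variables do not carry over. Pictures are saved under pics/ and viewed, and the job is handed in when it is done.

Besides the shell and the picture viewer there is one more tool, called after "Request:" by a JSON object that holds its "api" and its "payload", one argument or row to a line. drive_tool: Moves the arm, as the interface text tells. Its arguments: {"type":"object","properties":{"commands":{"type":"array"},"grip":{"type":"number"}},"required":["commands"]}

```bash
ls; mkdir -p pics; python3 - <<'E'
from cell import env
import cv2,numpy as np
print(env.state(), env.grip_point_offset)
for c in ["side","top"]:
    im=env.read_camera(c); cv2.imwrite(f"pics/{c}0.png",im[:,:,::-1])
    print(c,env.calibration(c))
    for q in ["fixture","nest","knob","knob_grip","collar","bar_end","part","part_grip","tray","wrench","bush","screwdriver"]:
        print(c,q,[(np.round(d["pixel"],1).tolist(),round(d["conf"],2)) for d in env.place_of(q,c)])
print(env.state()["t"])
E
```

```text
pics
{'t': 0.0, 'joints': array([-1.42362345e+00,  4.91547548e-01,  1.55946918e+00,  1.75294877e-05,
        1.09170332e+00, -1.05617560e-01]), 'qvel': array([-1.06391520e-03,  1.99571411e-03,  1.18288034e-03, -2.74072061e-04,
       -9.27861346e-05, -2.55296880e-03]), 'tau': array([-3.83195729e-03, -6.12653518e+01, -2.58182091e+01,  6.91726618e-02,
        4.82538552e-02, -1.05310380e-04]), 'eef_pos': array([ 156.29463454, -604.87925681,  214.06242123]), 'tcp_rot': array([-3.14047319e+00, -1.34310920e-04,  2.52782268e-01]), 'ft_force': array([-0.53794244,  0.36941212,  1.59915007]), 'moment': array([-0.00078559,  0.03130963,  0.00982197]), 'opening': 0.9981899018056769} 18.8
side {'intrinsics': array([[513.82365269,   0.        , 281.46435599],
       [  0.        , 513.82365269, 202.38546443],
       [  0.        ,   0.        ,   1.        ]]), 'dist_coeffs': array([-0.00224474,  0.        ,  0.        ,  0.        ,  0.        ]), 'rvec': array([ 0.63834853, -2.57573753,  1.26987893]), 'tvec': array([481.43820352, 303.556116  , 948.21981876])}
side fixture [([319.6, 217.5], 0.35)
[... 792 characters left out ...]
.        ,  0.        ]), 'rvec': array([ 2.16578291, -2.13094844,  0.14110207]), 'tvec': array([-103.18498666,  611.05931941,  945.16989375])}
top fixture [([310.3, 251.5], 0.84)]
top nest [([342.2, 241.8], 0.94)]
top knob [([293.1, 256.3], 0.58)]
top knob_grip [([288.3, 252.1], 0.71)]
top collar [([291.9, 252.3], 0.78)]
top bar_end [([288.6, 245.3], 0.69)]
top part [([393.7, 246.2], 0.81), ([130.1, 204.1], 0.16)]
top part_grip [([343.6, 243.7], 0.76), ([392.4, 246.2], 0.55), ([292.2, 254.5], 0.5)]
top tray [([130.9, 202.1], 0.85), ([248.5, 143.6], 0.83), ([292.0, 255.5], 0.46)]
top wrench [([326.9, 292.3], 0.72)]
top bush [([303.1, 211.5], 0.72)]
top screwdriver [([423.0, 302.5], 0.7)]
1.3
```

```bash
python3 - <<'E'
import cv2
t=cv2.imread("pics/top0.png");cv2.imwrite("pics/top0c.png",cv2.resize(t[170:320,240:440],(800,600),interpolation=cv2.INTER_CUBIC))
t=cv2.imread("pics/side0.png");cv2.imwrite("pics/side0c.png",cv2.resize(t[140:290,240:440],(800,600),interpolation=cv2.INTER_CUBIC))
E
```

```text
(no output)
```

View pics/top0.png

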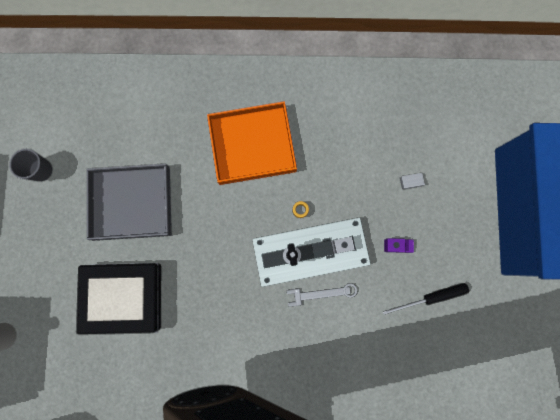

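View pics/side0.png

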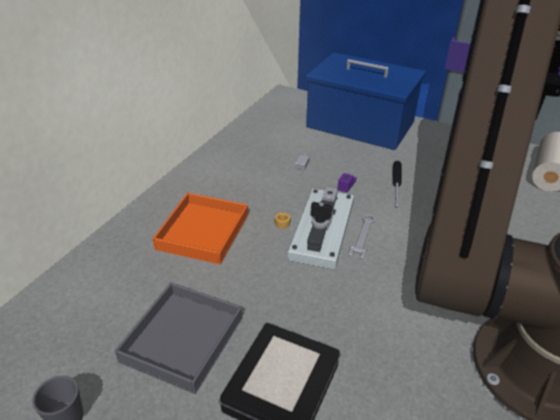

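```bash
sleep 0
```

```text
(no output)
```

View pics/top0c.png

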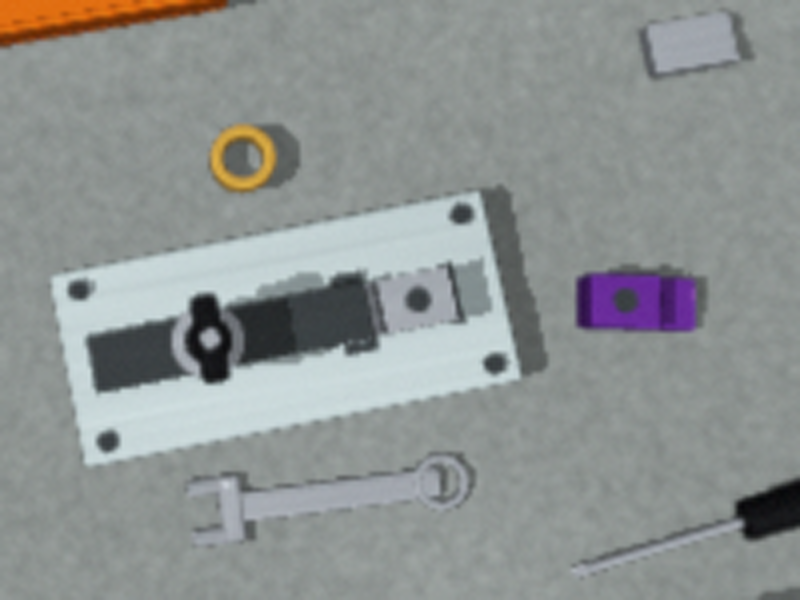

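View pics/side0c.png

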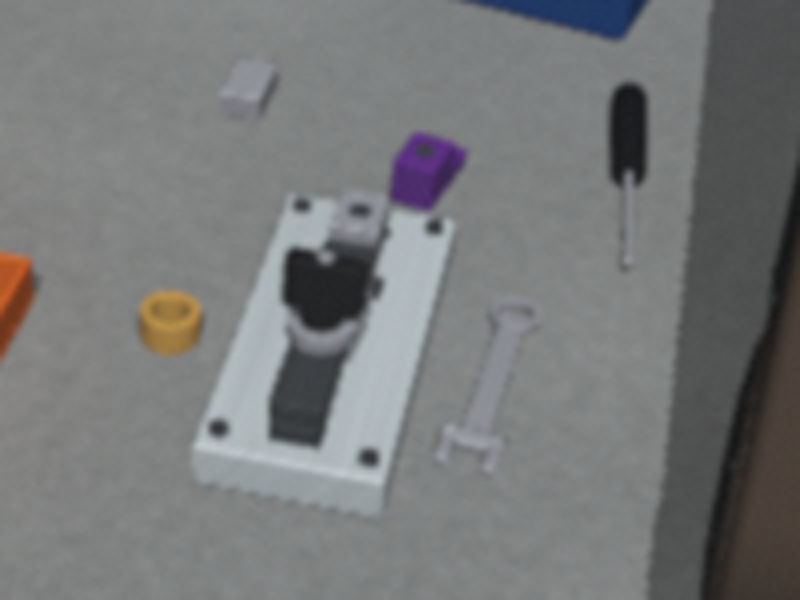

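The top view shows the grey part at pixel (344,244) in the fixture, the knob at (292,254), the empty grey tray at (130,202), the orange look-alike tray at (250,144) and the purple look-alike part at (400,245). The closed black case is at (118,298). The part meant is the steel-grey one under the strap, and the tray meant is the grey one.

```bash
cat > h.py <<'E'
import numpy as np,cv2
from scipy.optimize import least_squares
from cell import env
C={c:env.calibration(c) for c in("top","side")}
def proj(c,P):
    k=C[c];return cv2.projectPoints(np.float64(P).reshape(-1,1,3),k["rvec"],k["tvec"],k["intrinsics"],k["dist_coeffs"])[0].reshape(-1,2)
def ray(c,p):
    k=C[c];R=cv2.Rodrigues(k["rvec"])[0]
    u=cv2.undistortPoints(np.float64(p).reshape(-1,1,2),k["intrinsics"],k["dist_coeffs"]).reshape(-1,2)[0]
    return -R.T@k["tvec"],R.T@np.r_[u,1]
def onz(c,p,z):
    o,d=ray(c,p);return o+d*(z-o[2])/d[2]
def tri(pt,ps):
    f=lambda P:np.r_[proj("top",P)[0]-pt,proj("side",P)[0]-ps]
    r=least_squares(f,onz("top",pt,50));return r.x,np.abs(r.fun).max()
E
python3 - <<'E'
from h import *
f=lambda x,y:(np.array([x,y])+.5)/4-.5+[240,170]
g=lambda x,y:(np.array([x,y])+.5)/4-.5+[240,140]
print("part top",tri(f(418,299),g(360,211)))
print("knob top",tri(f(210,338),g(327,258)))
print("corners top", [onz("top",f(*p),30).round(1) for p in [(52,275),(482,190),(520,378),(87,465)]])
print("corners side",[onz("side",g(*p),30).round(1) for p in [(195,455),(383,487),(455,225),(290,195)]])
a,b=[onz("top",f(*p),113) for p in [(203,296),(213,382)]];print("bar",a,b,np.degrees(np.arctan2(*(a-b)[1::-1])),np.linalg.norm(a-b))
print("screws top",[onz("top",f(*p),30).round(1) for p in [(80,290),(461,213),(495,363),(108,441)]])
print("screws side",[onz("side",g(*p),30).round(1) for p in [(302,205),(434,228),(369,457),(219,428)]])
for n,p in dict(tl=(88,168),tr=(169,165),br=(171,236),bl=(89,239)).items(): print("tray",n,onz("top",p,35).round(1))
for n,p in dict(a=(172,286),b=(244,320),c=(190,385),d=(119,348)).items(): print("trayside",n,onz("side",p,35).round(1))
E
```

```text
part top (array([ 531.43902358, -233.08786263,   61.25169339]), np.float64(0.0773980284043887))
knob top (array([ 506.64896601, -119.24789986,  111.69047218]), np.float64(0.24020457174646026))
corners top [array([543.5, -31.5,  30. ]), array([ 595.5, -273.8,   30. ]), array([ 490.1, -294.3,   30. ]), array([438.3, -53.5,  30. ])]
corners side [array([536.7, -20.5,  30. ]), array([435. , -46.4,  30. ]), array([ 486.9, -288.1,   30. ]), array([ 592.9, -267.5,   30. ])]
bar [ 528.49069156 -115.17838034  113.        ] [ 484.65907769 -120.88666155  113.        ] 7.419986620687966 44.20175164539049
screws top [array([535.3, -47.4,  30. ]), array([ 582.2, -261.9,   30. ]), array([ 498.3, -280.4,   30. ]), array([451.7, -64.9,  30. ])]
screws side [array([ 581.5, -261.2,   30. ]), array([ 497.5, -278.7,   30. ]), array([451.1, -64.6,  30. ]), array([534.7, -46.5,  30. ])]
tray tl [698.7 351.8  35. ]
tray tr [708.4 164.7  35. ]
tray br [545.4 151.8  35. ]
tray bl [535.5 337.   35. ]
trayside a [700.2 182.9  35. ]
trayside b [525.6 189.1  35. ]
trayside c [535.  351.8  35. ]
trayside d [692.  350.3  35. ]
```

Request:
{"api": "drive_tool", "payload": {
  "commands": [
    {"dx": 14,"dy": 19.4,"dz": -3,"yaw": 6.9},
    {"dx": 14,"dy": 19.4,"dz": -3,"yaw": 6.9},
    {"dx": 14,"dy": 19.4,"dz": -3,"yaw": 6.9},
    {"dx": 14,"dy": 19.4,"dz": -3,"yaw": 6.9},
    {"dx": 14,"dy": 19.4,"dz": -3,"yaw": 6.9}
  ],
  "grip": 1
}}

```text
t: 1.72
eef_pos: [226.8, -507.2, 199.6]
tcp_rot: [3.141, 0.0, 0.861]
ft_force: [-0.1, -0.5, 0.4]
opening: 0.998
```

Request:
{"api": "drive_tool", "payload": {
  "commands": [
    {"dx": 14,"dy": 19.4,"dz": -3,"yaw": 6.9},
    {"dx": 14,"dy": 19.4,"dz": -3,"yaw": 6.9},
    {"dx": 14,"dy": 19.4,"dz": -3,"yaw": 6.9},
    {"dx": 14,"dy": 19.4,"dz": -3,"yaw": 6.9},
    {"dx": 14,"dy": 19.4,"dz": -3,"yaw": 6.9}
  ]
}}

```text
t: 2.13
eef_pos: [296.9, -410.2, 184.7]
tcp_rot: [3.141, 0.0, 1.463]
ft_force: [0.4, -0.7, 0.5]
opening: 0.996
```

Request:
{"api": "drive_tool", "payload": {
  "commands": [
    {"dx": 14,"dy": 19.4,"dz": -3,"yaw": 6.9},
    {"dx": 14,"dy": 19.4,"dz": -3,"yaw": 6.9},
    {"dx": 14,"dy": 19.4,"dz": -3,"yaw": 6.9},
    {"dx": 14,"dy": 19.4,"dz": -3,"yaw": 6.9},
    {"dx": 14,"dy": 19.4,"dz": -3,"yaw": 6.9}
  ]
}}

```text
t: 2.55
eef_pos: [367.0, -313.2, 169.7]
tcp_rot: [3.141, 0.0, 2.065]
ft_force: [0.7, 0.0, 0.3]
opening: 1.002
```

Request:
{"api": "drive_tool", "payload": {
  "commands": [
    {"dx": 14,"dy": 19.4,"dz": -3,"yaw": 6.9},
    {"dx": 14,"dy": 19.4,"dz": -3,"yaw": 6.9},
    {"dx": 14,"dy": 19.4,"dz": -3,"yaw": 6.9},
    {"dx": 14,"dy": 19.4,"dz": -3,"yaw": 6.9},
    {"dx": 14,"dy": 19.4,"dz": -3,"yaw": 6.9}
  ]
}}

```text
t: 2.97
eef_pos: [437.0, -216.1, 154.7]
tcp_rot: [3.142, 0.0, 2.667]
ft_force: [0.6, -0.5, 0.7]
opening: 0.998
```

Request:
{"api": "drive_tool", "payload": {
  "commands": [
    {"dx": 14,"dy": 19.4,"dz": -3,"yaw": 6.9},
    {"dx": 14,"dy": 19.4,"dz": -3,"yaw": 6.9},
    {"dx": 14,"dy": 19.4,"dz": -3,"yaw": 6.9},
    {"dx": 14,"dy": 19.4,"dz": -3,"yaw": 6.9},
    {"dx": 14,"dy": 19.4,"dz": -3,"yaw": 6.9}
  ]
}}

```text
t: 3.38
eef_pos: [507.0, -119.1, 139.6]
tcp_rot: [-3.142, 0.0, -3.014]
ft_force: [0.4, 0.3, -0.6]
opening: 1.0
```

Request:
{"api": "drive_tool", "payload": {
  "commands": [
    {"dz": -15},
    {"dz": -20},
    {"dz": -15},
    {"dz": -8},
    {}
  ],
  "grip": 0.5
}}

```text
invalid input
```

```bash
python3 - <<'E'
from h import *
print(env.state()['ft_force'],env.state()['moment'],env.state()['eef_pos'],env.state()['joints'])
for c in("top","side"):
    im=env.read_camera(c);cv2.imwrite(f"pics/{c}1.png",cv2.resize(im[140:320,210:450,::-1],(800,600),interpolation=cv2.INTER_CUBIC))
E
```

```text
[ 0.38452178  0.31872657 -0.59992475] [ 0.03958091 -0.18658482  0.00600617] [ 507.034764   -119.11010603  139.61345081] [-3.57629564e-01  4.40578390e-01  1.89619321e+00  8.17566333e-05
  8.04566230e-01 -2.05642103e+00]
```

View pics/side1.png

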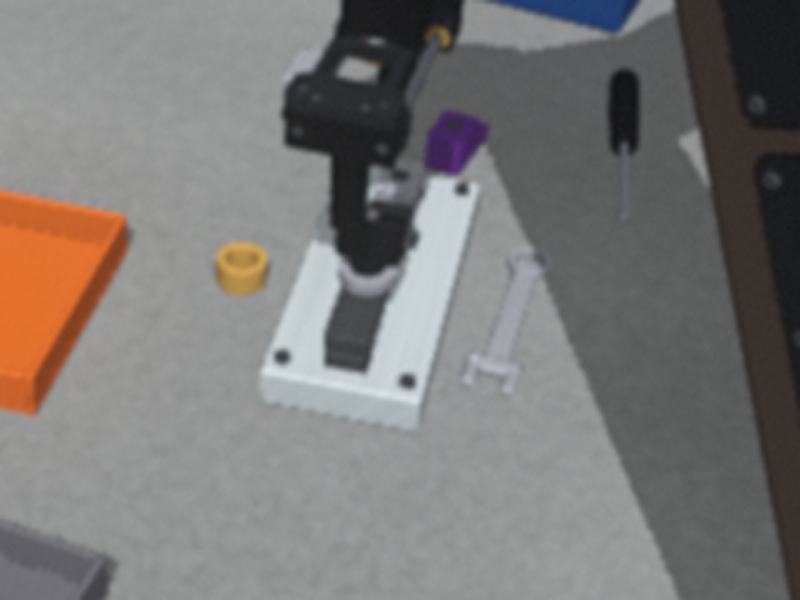

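View pics/top1.png

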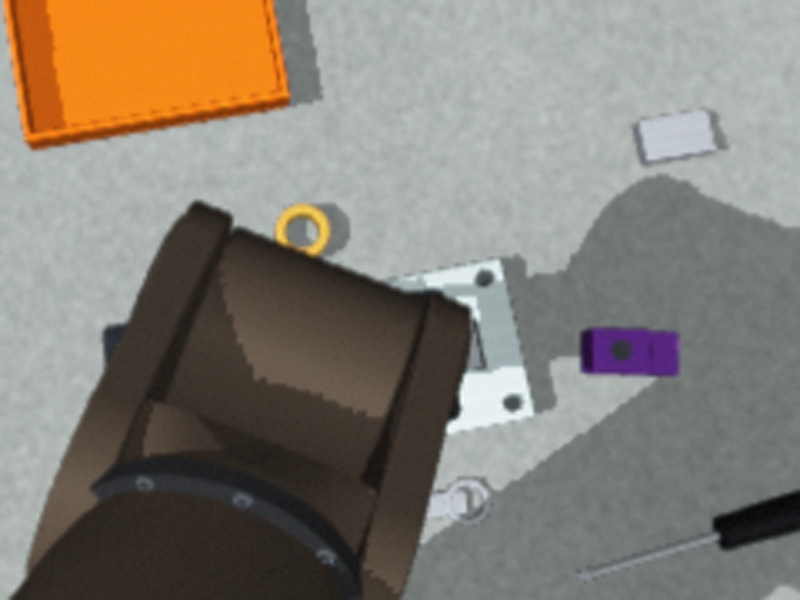

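Request:
{"api": "drive_tool", "payload": {
  "commands": [
    {"dz": -15},
    {"dz": -20},
    {"dz": -15},
    {"dz": -8},
    {"dz": 0}
  ],
  "grip": 0.5
}}

```text
invalid input
```

Request:
{"api": "drive_tool", "payload": {
  "commands": [
    {"dz": 0},
    {"dz": 0},
    {"dz": 0},
    {"dz": 0},
    {"dz": 0}
  ],
  "grip": 0
}}

```text
invalid input
```

```bash
cat > s.py <<'E'
from h import *
s=env.state();print(round(s['t'],2),'F',s['ft_force'].round(1),'M',s['moment'].round(3),'P',s['eef_pos'].round(1),'R',np.degrees(s['tcp_rot']).round(2),'open',round(s['opening']*95,1),'q6',s['joints'][5].round(3),'tau6',s['tau'][5].round(3))
E
python3 s.py
```

```text
3.48 F [-1.   0.2  0.2] M [ 0.127 -0.145  0.004] P [ 507.6 -118.1  139.3] R [ 1.7998e+02  1.0000e-02 -1.7263e+02] open 94.9 q6 -2.055 tau6 -1.112
```

Request:
{"api": "drive_tool", "payload": {
  "commands": [
    {"dx": 0,"dy": 0,"dz": -15,"yaw": 0},
    {"dx": 0,"dy": 0,"dz": -20,"yaw": 0},
    {"dx": 0,"dy": 0,"dz": -15,"yaw": 0},
    {"dx": 0,"dy": 0,"dz": -8,"yaw": 0},
    {"dx": 0,"dy": 0,"dz": 0,"yaw": 0}
  ],
  "grip": 0.5
}}

```text
t: 3.9
eef_pos: [505.6, -120.4, 80.5]
tcp_rot: [3.14, -0.002, -3.021]
ft_force: [-0.6, -0.6, -0.9]
opening: 0.709
```

```bash
python3 s.py
```

```text
3.9 F [-0.6 -0.6 -0.9] M [ 0.162 -0.185  0.033] P [ 505.6 -120.4   80.5] R [ 1.7993e+02 -1.2000e-01 -1.7311e+02] open 67.3 q6 -2.052 tau6 0.013
```

Request:
{"api": "drive_tool", "payload": {
  "commands": [
    {"dx": 0,"dy": 0,"dz": 0,"yaw": 0},
    {"dx": 0,"dy": 0,"dz": 0,"yaw": 0},
    {"dx": 0,"dy": 0,"dz": 0,"yaw": 0},
    {"dx": 0,"dy": 0,"dz": 0,"yaw": 0},
    {"dx": 0,"dy": 0,"dz": 0,"yaw": 0}
  ],
  "grip": 0
}}

```text
t: 4.32
eef_pos: [506.5, -120.3, 82.2]
tcp_rot: [-3.141, 0.001, -3.02]
ft_force: [-0.2, 0.0, 0.7]
opening: 0.357
```

Request:
{"api": "drive_tool", "payload": {
  "commands": [
    {"dx": 0,"dy": 0,"dz": 0,"yaw": 0},
    {"dx": 0,"dy": 0,"dz": 0,"yaw": 0},
    {"dx": 0,"dy": 0,"dz": 0,"yaw": 0},
    {"dx": 0,"dy": 0,"dz": 0,"yaw": 0},
    {"dx": 0,"dy": 0,"dz": 0,"yaw": 0}
  ]
}}

```text
t: 4.73
eef_pos: [506.4, -119.6, 81.8]
tcp_rot: [3.141, 0.0, -3.02]
ft_force: [0.7, 6.0, 1.9]
opening: 0.147
```

```bash
python3 s.py
```

```text
4.73 F [0.7 6.  1.9] M [ 1.105 -0.304  0.029] P [ 506.4 -119.6   81.8] R [ 1.7996e+02  1.0000e-02 -1.7302e+02] open 14.0 q6 -2.053 tau6 0.089
```

Request:
{"api": "drive_tool", "payload": {
  "commands": [
    {"dx": 0,"dy": 0,"dz": 0.2,"yaw": -6},
    {"dx": 0,"dy": 0,"dz": 0.2,"yaw": -6},
    {"dx": 0,"dy": 0,"dz": 0.2,"yaw": -6},
    {"dx": 0,"dy": 0,"dz": 0.2,"yaw": -6},
    {"dx": 0,"dy": 0,"dz": 0.2,"yaw": -6}
  ]
}}

```text
t: 5.15
eef_pos: [506.4, -119.5, 82.7]
tcp_rot: [3.141, -0.0, 2.735]
ft_force: [1.6, 5.9, 2.1]
opening: 0.146
```

```bash
python3 s.py
```

```text
5.15 F [1.6 5.9 2.1] M [ 1.256 -0.476  0.114] P [ 506.4 -119.5   82.7] R [ 1.7995e+02 -2.0000e-02  1.5669e+02] open 13.8 q6 -1.524 tau6 -1.932
```

Request:
{"api": "drive_tool", "payload": {
  "commands": [
    {"dx": 0,"dy": 0,"dz": 0.2,"yaw": -6},
    {"dx": 0,"dy": 0,"dz": 0.2,"yaw": -6},
    {"dx": 0,"dy": 0,"dz": 0.2,"yaw": -6},
    {"dx": 0,"dy": 0,"dz": 0.2,"yaw": -6},
    {"dx": 0,"dy": 0,"dz": 0.2,"yaw": -6}
  ]
}}

```text
t: 5.57
eef_pos: [506.5, -119.4, 83.7]
tcp_rot: [3.141, -0.001, 2.211]
ft_force: [1.0, 6.7, 1.8]
opening: 0.145
```

```bash
python3 s.py
```

```text
5.57 F [1.  6.7 1.8] M [ 1.268 -0.555  0.132] P [ 506.5 -119.4   83.7] R [ 1.7996e+02 -3.0000e-02  1.2669e+02] open 13.8 q6 -1.001 tau6 -1.933
```

Request:
{"api": "drive_tool", "payload": {
  "commands": [
    {"dx": 0,"dy": 0,"dz": 0.2,"yaw": -6},
    {"dx": 0,"dy": 0,"dz": 0.2,"yaw": -6},
    {"dx": 0,"dy": 0,"dz": 0.2,"yaw": -6},
    {"dx": 0,"dy": 0,"dz": 0.2,"yaw": -6},
    {"dx": 0,"dy": 0,"dz": 0.2,"yaw": -6}
  ]
}}

```text
t: 5.98
eef_pos: [506.6, -119.4, 84.7]
tcp_rot: [3.141, -0.001, 1.688]
ft_force: [2.3, 7.3, 0.9]
opening: 0.147
```

```bash
python3 s.py
```

```text
5.98 F [2.3 7.3 0.9] M [ 1.31  -0.591  0.173] P [ 506.6 -119.4   84.7] R [ 1.7997e+02 -4.0000e-02  9.6690e+01] open 13.9 q6 -0.477 tau6 -1.934
```

Request:
{"api": "drive_tool", "payload": {
  "commands": [
    {"dx": 0,"dy": 0,"dz": 0.2,"yaw": -6},
    {"dx": 0,"dy": 0,"dz": 0.2,"yaw": -6},
    {"dx": 0,"dy": 0,"dz": 0.2,"yaw": -6},
    {"dx": 0,"dy": 0,"dz": 0.2,"yaw": -6},
    {"dx": 0,"dy": 0,"dz": 0.2,"yaw": -6}
  ]
}}

```text
t: 6.4
eef_pos: [506.6, -119.4, 85.7]
tcp_rot: [3.141, -0.001, 1.164]
ft_force: [3.5, 6.8, 1.0]
opening: 0.151
```

```bash
python3 s.py
```

```text
6.4 F [3.5 6.8 1. ] M [ 1.328 -0.671  0.108] P [ 506.6 -119.4   85.7] R [ 1.7999e+02 -6.0000e-02  6.6690e+01] open 14.3 q6 0.047 tau6 -1.936
```

Request:
{"api": "drive_tool", "payload": {
  "commands": [
    {"dx": 0,"dy": 0,"dz": 0.2,"yaw": -5}
  ]
}}

```text
t: 6.48
eef_pos: [506.6, -119.4, 85.9]
tcp_rot: [3.141, -0.001, 1.076]
ft_force: [1.9, 6.9, 0.1]
opening: 0.146
```

```bash
python3 s.py
```

```text
6.48 F [1.9 6.9 0.1] M [ 1.331 -0.633  0.088] P [ 506.6 -119.4   85.9] R [ 1.7999e+02 -6.0000e-02  6.1670e+01] open 13.9 q6 0.134 tau6 -1.289
```

Request:
{"api": "drive_tool", "payload": {
  "commands": [
    {"dx": 0,"dy": 0,"dz": 0.2,"yaw": -5}
  ]
}}

```text
t: 6.57
eef_pos: [506.6, -119.4, 86.0]
tcp_rot: [-3.142, -0.001, 0.99]
ft_force: [3.2, 6.5, -0.9]
opening: 0.142
```

```bash
python3 s.py
```

```text
6.57 F [ 3.2  6.5 -0.9] M [ 1.261 -0.705  0.121] P [ 506.6 -119.4   86. ] R [-1.800e+02 -6.000e-02  5.673e+01] open 13.5 q6 0.221 tau6 -1.53
```

Request:
{"api": "drive_tool", "payload": {
  "commands": [
    {"dx": 0,"dy": 0,"dz": 0.15,"yaw": -4},
    {"dx": 0,"dy": 0,"dz": 0.15,"yaw": -4}
  ]
}}

```text
t: 6.73
eef_pos: [506.7, -119.4, 86.3]
tcp_rot: [-3.141, -0.001, 0.851]
ft_force: [3.4, 7.0, -1.4]
opening: 0.147
```

```bash
python3 s.py
```

```text
6.73 F [ 3.4  7.  -1.4] M [ 1.341 -0.649  0.127] P [ 506.7 -119.4   86.3] R [-1.7999e+02 -6.0000e-02  4.8780e+01] open 14.0 q6 0.359 tau6 -1.186
```

Request:
{"api": "drive_tool", "payload": {
  "commands": [
    {"dx": 0,"dy": 0,"dz": 0.15,"yaw": -4},
    {"dx": 0,"dy": 0,"dz": 0.15,"yaw": -4}
  ]
}}

```text
t: 6.9
eef_pos: [506.7, -119.4, 86.5]
tcp_rot: [-3.141, -0.001, 0.712]
ft_force: [4.3, 5.5, -4.9]
opening: 0.147
```

```bash
python3 s.py
```

```text
6.9 F [ 4.3  5.5 -4.9] M [ 1.174 -0.847  0.356] P [ 506.7 -119.4   86.5] R [-1.7999e+02 -5.0000e-02  4.0800e+01] open 14.0 q6 0.499 tau6 -1.044
```

Request:
{"api": "drive_tool", "payload": {
  "commands": [
    {"dx": 0,"dy": 0,"dz": 0,"yaw": -2.5},
    {"dx": 0,"dy": 0,"dz": 0,"yaw": 0},
    {"dx": 0,"dy": 0,"dz": 0,"yaw": 0}
  ]
}}

```text
t: 7.15
eef_pos: [506.7, -119.4, 86.5]
tcp_rot: [-3.141, -0.001, 0.672]
ft_force: [4.2, 6.4, -3.1]
opening: 0.149
```

```bash
python3 s.py
```

```text
7.15 F [ 4.2  6.4 -3.1] M [ 1.317 -0.846  0.421] P [ 506.7 -119.4   86.5] R [-1.7999e+02 -4.0000e-02  3.8500e+01] open 14.1 q6 0.539 tau6 0.561
```

Request:
{"api": "drive_tool", "payload": {
  "commands": [
    {"dx": 0,"dy": 0,"dz": 0,"yaw": 4},
    {"dx": 0,"dy": 0,"dz": 0,"yaw": 4},
    {"dx": 0,"dy": 0,"dz": 0,"yaw": 0}
  ]
}}

```text
t: 7.4
eef_pos: [506.6, -119.4, 86.4]
tcp_rot: [-3.141, -0.001, 0.816]
ft_force: [4.1, 7.1, -3.1]
opening: 0.148
```

```bash
python3 s.py
```

```text
7.4 F [ 4.1  7.1 -3.1] M [ 1.265 -0.787  0.175] P [ 506.6 -119.4   86.4] R [-1.7998e+02 -5.0000e-02  4.6730e+01] open 14.0 q6 0.395 tau6 -1.064
```

Request:
{"api": "drive_tool", "payload": {
  "commands": [
    {"dx": 0,"dy": 0,"dz": 0,"yaw": 0},
    {"dx": 0,"dy": 0,"dz": 0,"yaw": 0},
    {"dx": 0,"dy": 0,"dz": 0,"yaw": 0},
    {"dx": 0,"dy": 0,"dz": 0,"yaw": 0}
  ],
  "grip": 0.65
}}

```text
t: 7.73
eef_pos: [506.3, -120.2, 86.7]
tcp_rot: [3.141, 0.0, 0.811]
ft_force: [-0.2, 0.1, -0.8]
opening: 0.371
```

Request:
{"api": "drive_tool", "payload": {
  "commands": [
    {"dx": 0,"dy": 0,"dz": 5,"yaw": 0},
    {"dx": 0,"dy": 0,"dz": 15,"yaw": 0},
    {"dx": 0,"dy": 0,"dz": 15,"yaw": 0},
    {"dx": 0,"dy": 0,"dz": 15,"yaw": 0},
    {"dx": 0,"dy": 0,"dz": 4,"yaw": 0}
  ]
}}

```text
t: 8.15
eef_pos: [507.1, -120.5, 142.9]
tcp_rot: [3.139, -0.001, 0.811]
ft_force: [-0.2, 0.2, 1.2]
opening: 0.644
```

```bash
python3 s.py; python3 - <<'E'
from h import *
for c in("top","side"):
    im=env.read_camera(c);cv2.imwrite(f"pics/{c}2.png",cv2.resize(im[140:320,210:450,::-1],(800,600),interpolation=cv2.INTER_CUBIC))
E
```

```text
8.15 F [-0.2  0.2  1.2] M [-0.038 -0.038 -0.017] P [ 507.1 -120.5  142.9] R [ 1.7983e+02 -7.0000e-02  4.6480e+01] open 61.2 q6 0.4 tau6 -0.003
```

View pics/side2.png

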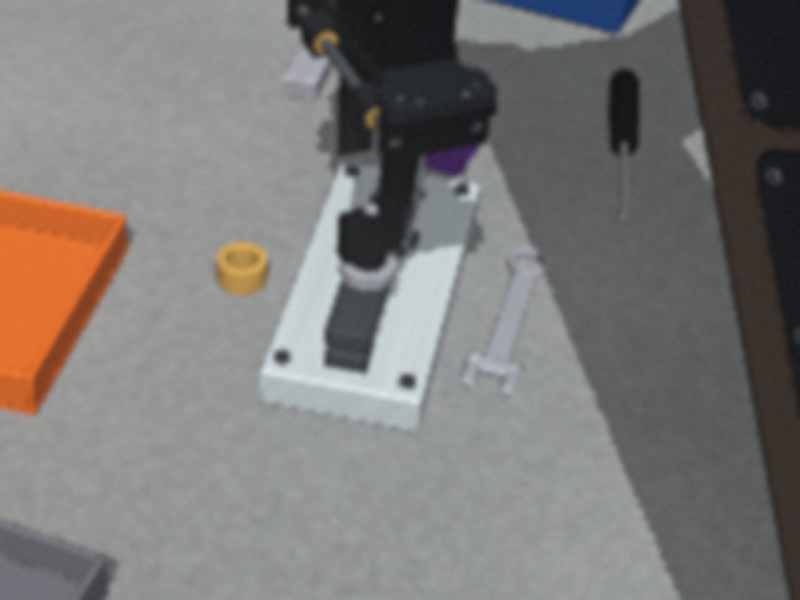

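Request:
{"api": "drive_tool", "payload": {
  "commands": [
    {"dx": 3,"dy": -14,"dz": 0,"yaw": 7},
    {"dx": 3,"dy": -14,"dz": 0,"yaw": 7},
    {"dx": 3,"dy": -14,"dz": 0,"yaw": 7},
    {"dx": 3,"dy": -14,"dz": 0,"yaw": 7},
    {"dx": 3,"dy": -14,"dz": 0,"yaw": 7}
  ]
}}

```text
t: 8.67
eef_pos: [521.1, -190.7, 139.6]
tcp_rot: [-3.14, -0.0, 1.428]
ft_force: [-0.5, 0.3, -0.2]
opening: 0.647
```

Request:
{"api": "drive_tool", "payload": {
  "commands": [
    {"dx": 3,"dy": -14,"dz": 0,"yaw": 7},
    {"dx": 3,"dy": -14,"dz": -10,"yaw": 7},
    {"dx": 4,"dy": -15,"dz": -10,"yaw": 6.6},
    {"dx": 0,"dy": 0,"dz": -20,"yaw": 0},
    {"dx": 0,"dy": 0,"dz": 0,"yaw": 0}
  ]
}}

```text
t: 9.08
eef_pos: [529.7, -233.0, 96.8]
tcp_rot: [-3.138, -0.004, 1.781]
ft_force: [0.3, 0.8, -0.1]
opening: 0.65
```

```bash
python3 s.py; python3 - <<'E'
from h import *
for c in("top","side"):
    im=env.read_camera(c);cv2.imwrite(f"pics/{c}3.png",cv2.resize(im[140:260,260:420,::-1],(800,600),interpolation=cv2.INTER_CUBIC))
E
```

```text
9.08 F [ 0.3  0.8 -0.1] M [-0.023 -0.109  0.03 ] P [ 529.7 -233.    96.8] R [-179.77   -0.21  102.03] open 61.8 q6 -0.738 tau6 -0.617
```

View pics/side3.png

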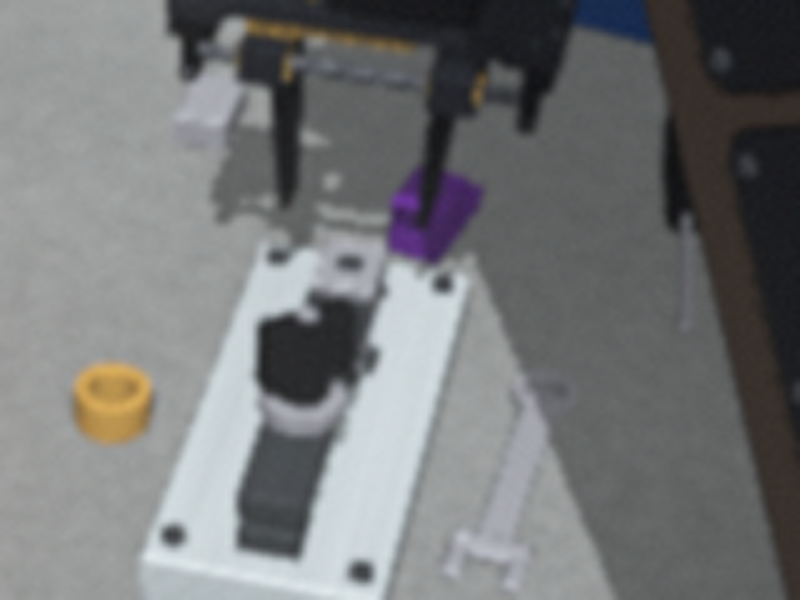

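Request:
{"api": "drive_tool", "payload": {
  "commands": [
    {"dx": 0,"dy": 0,"dz": -20,"yaw": 0},
    {"dx": 0,"dy": 0,"dz": -20,"yaw": 0},
    {"dx": 0,"dy": 0,"dz": -15,"yaw": 0},
    {"dx": 0,"dy": 0,"dz": 0,"yaw": 0},
    {"dx": 0,"dy": 0,"dz": 0,"yaw": 0}
  ]
}}

```text
t: 9.6
eef_pos: [531.4, -232.8, 46.1]
tcp_rot: [-3.141, -0.0, 1.782]
ft_force: [0.6, 0.6, -0.0]
opening: 0.653
```

```bash
python3 s.py; python3 - <<'E'
from h import *
for c in("top","side"):
    im=env.read_camera(c);cv2.imwrite(f"pics/{c}4.png",cv2.resize(im[140:260,260:420,::-1],(800,600),interpolation=cv2.INTER_CUBIC))
E
python3 s.py
```

```text
9.6 F [ 0.6  0.6 -0. ] M [-0.022 -0.112  0.037] P [ 531.4 -232.8   46.1] R [-1.7998e+02 -2.0000e-02  1.0208e+02] open 62.0 q6 -0.738 tau6 0.01
9.7 F [ 0.6 -0.1  0.7] M [-0.    -0.153  0.024] P [ 531.9 -233.2   47. ] R [1.7992e+02 6.0000e-02 1.0208e+02] open 61.8 q6 -0.738 tau6 0.009
```

View pics/side4.png

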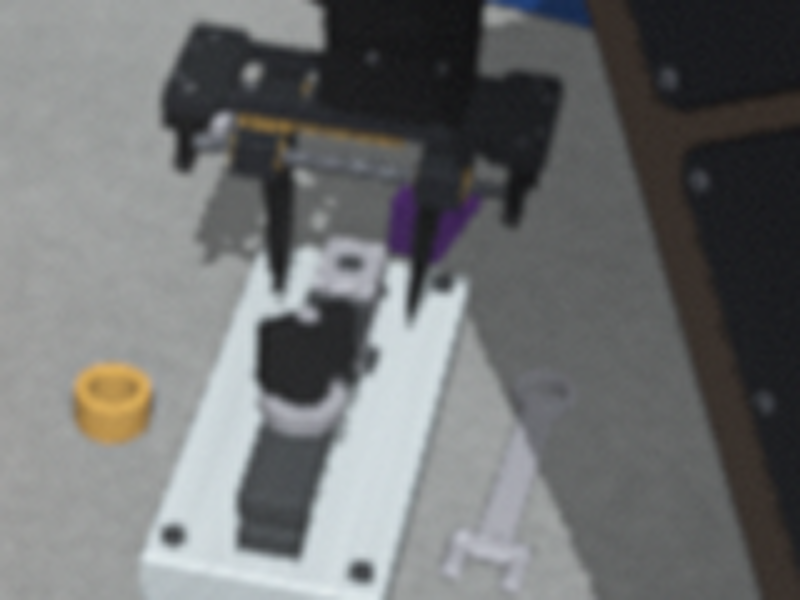

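Request:
{"api": "drive_tool", "payload": {
  "commands": [
    {"dx": 0,"dy": 0,"dz": -7,"yaw": 0},
    {"dx": 0,"dy": 0,"dz": -3,"yaw": 0},
    {"dx": 0,"dy": 0,"dz": 0,"yaw": 0}
  ]
}}

```text
t: 9.95
eef_pos: [531.1, -233.0, 35.4]
tcp_rot: [-3.141, -0.0, 1.782]
ft_force: [0.8, 0.0, -0.8]
opening: 0.651
```

Request:
{"api": "drive_tool", "payload": {
  "commands": [
    {"dx": 0,"dy": 0,"dz": 0,"yaw": 0},
    {"dx": 0,"dy": 0,"dz": 0,"yaw": 0},
    {"dx": 0,"dy": 0,"dz": 0,"yaw": 0},
    {"dx": 0,"dy": 0,"dz": 0,"yaw": 0},
    {"dx": 0,"dy": 0,"dz": 0,"yaw": 0}
  ],
  "grip": 0
}}

```text
t: 10.37
eef_pos: [531.4, -233.2, 35.8]
tcp_rot: [3.141, 0.0, 1.782]
ft_force: [0.4, -0.0, 0.1]
opening: 0.358
```

Request:
{"api": "drive_tool", "payload": {
  "commands": [
    {"dx": 0,"dy": 0,"dz": 0,"yaw": 0},
    {"dx": 0,"dy": 0,"dz": 0,"yaw": 0},
    {"dx": 0,"dy": 0,"dz": 0,"yaw": 0},
    {"dx": 0,"dy": 0,"dz": 0,"yaw": 0},
    {"dx": 0,"dy": 0,"dz": 0,"yaw": 0}
  ]
}}

```text
t: 10.78
eef_pos: [531.3, -233.2, 35.7]
tcp_rot: [3.142, 0.0, 1.782]
ft_force: [-1.7, 0.1, 2.1]
opening: 0.316
```

```bash
python3 s.py
```

```text
10.78 F [-1.7  0.1  2.1] M [-0.052  0.044 -0.013] P [ 531.3 -233.2   35.7] R [180.     0.   102.09] open 30.0 q6 -0.738 tau6 0.0
```

Request:
{"api": "drive_tool", "payload": {
  "commands": [
    {"dx": 0,"dy": 0,"dz": 2.5,"yaw": 0},
    {"dx": 0,"dy": 0,"dz": 2.5,"yaw": 0},
    {"dx": 0,"dy": 0,"dz": 0,"yaw": 0}
  ]
}}

```text
t: 11.03
eef_pos: [531.4, -233.1, 40.9]
tcp_rot: [3.141, 0.0, 1.782]
ft_force: [-0.1, -0.2, -3.6]
opening: 0.314
```

```bash
python3 s.py
```

```text
11.03 F [-0.1 -0.2 -3.6] M [-0.074 -0.191  0.025] P [ 531.4 -233.1   40.9] R [179.99   0.   102.09] open 29.8 q6 -0.738 tau6 -0.001
```

Request:
{"api": "drive_tool", "payload": {
  "commands": [
    {"dx": 0.6,"dy": -3,"dz": 0,"yaw": 0},
    {"dx": 1.1,"dy": -5,"dz": 0,"yaw": 0}
  ]
}}

```text
t: 11.2
eef_pos: [533.0, -241.1, 40.5]
tcp_rot: [-3.141, -0.0, 1.782]
ft_force: [-0.1, 0.3, -4.6]
opening: 0.316
```

```bash
python3 s.py
```

```text
11.2 F [-0.1  0.3 -4.6] M [-0.054 -0.116 -0.046] P [ 533.  -241.1   40.5] R [-1.7999e+02 -2.0000e-02  1.0211e+02] open 30.0 q6 -0.749 tau6 0.198
```

Request:
{"api": "drive_tool", "payload": {
  "commands": [
    {"dx": 1.3,"dy": -6,"dz": 0,"yaw": 0},
    {"dx": 1.3,"dy": -6,"dz": 0,"yaw": 0},
    {"dx": 1.3,"dy": -6,"dz": 0,"yaw": 0},
    {"dx": 1.3,"dy": -6,"dz": 0,"yaw": 0},
    {"dx": 0,"dy": 0,"dz": 0,"yaw": 0}
  ]
}}

```text
t: 11.62
eef_pos: [538.5, -266.6, 40.6]
tcp_rot: [3.141, 0.001, 1.781]
ft_force: [0.0, 0.3, -3.6]
opening: 0.313
```

Request:
{"api": "drive_tool", "payload": {
  "commands": [
    {"dx": 0,"dy": 0,"dz": 0,"yaw": 0},
    {"dx": 0,"dy": 0,"dz": 15,"yaw": 0},
    {"dx": 0,"dy": 0,"dz": 30,"yaw": 0},
    {"dx": 0,"dy": 0,"dz": 30,"yaw": 0},
    {"dx": 0,"dy": 0,"dz": 35,"yaw": 0}
  ]
}}

```text
t: 12.03
eef_pos: [537.5, -264.5, 150.9]
tcp_rot: [-3.14, -0.002, 1.782]
ft_force: [0.7, -1.3, -4.6]
opening: 0.315
```

Request:
{"api": "drive_tool", "payload": {
  "commands": [
    {"dx": 0,"dy": 0,"dz": 20,"yaw": 0},
    {"dx": 0,"dy": 0,"dz": 0,"yaw": 0}
  ]
}}

```text
t: 12.2
eef_pos: [539.6, -265.6, 175.1]
tcp_rot: [3.136, 0.005, 1.782]
ft_force: [0.2, -0.8, -4.1]
opening: 0.311
```

```bash
python3 s.py; python3 - <<'E'
from h import *
for c in("top","side"):
    im=env.read_camera(c);cv2.imwrite(f"pics/{c}5.png",im[:,:,::-1])
E
python3 s.py
```

```text
12.2 F [ 0.2 -0.8 -4.1] M [-0.042 -0.145  0.02 ] P [ 539.6 -265.6  175.1] R [179.71   0.28 102.1 ] open 29.6 q6 -0.779 tau6 -0.005
12.3 F [-0.6 -0.5 -4.5] M [-0.04  -0.127  0.004] P [ 538.  -264.8  170.5] R [1.7998e+02 2.0000e-02 1.0210e+02] open 29.8 q6 -0.779 tau6 0.002
```

View pics/side5.png

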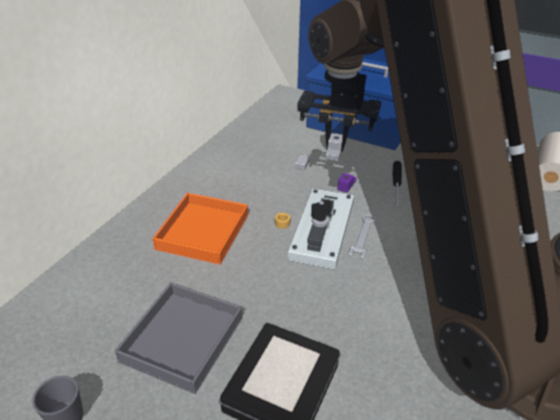

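View pics/top5.png

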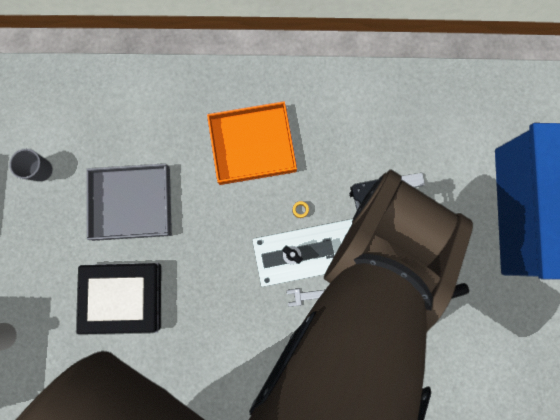

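The part is in the fingers, clear of the fixture, with the bystanders in place. In the side view the grey tray is at pixel (184,335). I'll refine its centre now.

```bash
python3 - <<'E'
from h import *
print(onz("top",(130.9,202.1),0),onz("side",(184.6,342.2),0),tri(np.array([130.9,202.1]),np.array([184.6,342.2])))
X=np.array
c=[(1,1),(1,-1),(-1,-1),(-1,1)]
def pts(p,z=35):
    x,y,a=p;R=np.array([[np.cos(a),-np.sin(a)],[np.sin(a),np.cos(a)]])
    return np.array([np.r_[R@[82.5*i,92.5*j]+[x,y],z] for i,j in c])
t=X([(88,168),(169,165),(171,236),(89,239)])
s=X([(119,348),(172,286),(244,320),(190,385)])
for name,f in dict(top=lambda p:(proj("top",pts(p))-t).ravel(),side=lambda p:(proj("side",pts(p))-s).ravel()).items():
    r=least_squares(f,[620,255,.05],x_scale=[100,100,1]);print(name,r.x,r.fun.round(1))
im=cv2.imread("pics/side5.png");im2=cv2.imread("pics/top5.png")
p=[620,252,.05]
for z in(0,5,35):
  for n,I in(("side",im),("top",im2)):
    cv2.polylines(I,[proj(n,pts(p,z)).round().astype(int).reshape(-1,1,2)],True,(0,255,0) if z else (0,0,255),1)
a=cv2.resize(im[270:400,90:270],(400,300));b=cv2.resize(im2[150:260,60:200],(400,300))
cv2.imwrite("pics/tray.png",np.hstack([cv2.resize(im[270:410,90:260],(400,330)),cv2.resize(im2[145:255,65:195],(400,330))]))
E
```

```text
[625.99667956 259.53300097   0.        ] [614.00850249 264.39037463   0.        ] (array([622.30562415, 260.21067998,  -8.59411625]), np.float64(2.0715294417526593))
top [6.22037520e+02 2.51247676e+02 6.72095602e-02] [ 1.1  0.3  0.1 -0.9 -0.7 -0.2 -0.5  0.9]
side [6.13742463e+02 2.65844407e+02 9.73419885e-04] [-4.9  2.4  4.3 -2.4  1.6 -6.8 -0.4  4. ]
```

View pics/tray.png

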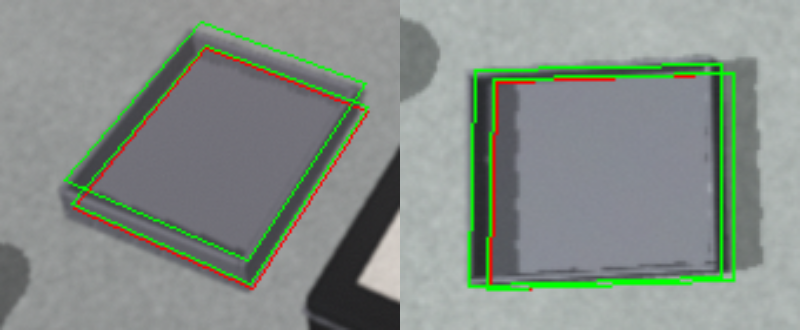

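Request:
{"api": "drive_tool", "payload": {
  "commands": [
    {"dx": 3,"dy": 18,"dz": 0,"yaw": 0},
    {"dx": 5,"dy": 33,"dz": 0,"yaw": 0},
    {"dx": 5,"dy": 33,"dz": 0,"yaw": 0},
    {"dx": 5,"dy": 33,"dz": 0,"yaw": 0},
    {"dx": 5,"dy": 33,"dz": 0,"yaw": 0}
  ]
}}

```text
t: 12.72
eef_pos: [560.3, -113.4, 168.2]
tcp_rot: [-3.138, -0.002, 1.781]
ft_force: [0.3, -0.2, -4.4]
opening: 0.318
```

Request:
{"api": "drive_tool", "payload": {
  "commands": [
    {"dx": 5,"dy": 33,"dz": 0,"yaw": 0},
    {"dx": 5,"dy": 33,"dz": 0,"yaw": 0},
    {"dx": 5,"dy": 33,"dz": 0,"yaw": 0},
    {"dx": 5,"dy": 33,"dz": 0,"yaw": 0},
    {"dx": 5,"dy": 33,"dz": 0,"yaw": 0}
  ]
}}

```text
t: 13.13
eef_pos: [585.2, 51.6, 168.2]
tcp_rot: [-3.138, -0.001, 1.782]
ft_force: [0.1, -1.2, -3.1]
opening: 0.311
```

Request:
{"api": "drive_tool", "payload": {
  "commands": [
    {"dx": 6,"dy": 33,"dz": 0,"yaw": 0},
    {"dx": 6,"dy": 33,"dz": 0,"yaw": 0},
    {"dx": 6,"dy": 33,"dz": 0,"yaw": 0},
    {"dx": 6,"dy": 33,"dz": 0,"yaw": 0},
    {"dx": 6,"dy": 33,"dz": 0,"yaw": 0}
  ]
}}

```text
t: 13.55
eef_pos: [615.3, 216.4, 167.8]
tcp_rot: [-3.138, 0.0, 1.782]
ft_force: [0.6, -0.3, -4.9]
opening: 0.313
```

Request:
{"api": "drive_tool", "payload": {
  "commands": [
    {"dx": 4,"dy": 22,"dz": -20,"yaw": 0},
    {"dx": 0,"dy": 13,"dz": -25,"yaw": 0},
    {"dx": 0,"dy": 0,"dz": -35,"yaw": 0},
    {"dx": 0,"dy": 0,"dz": -15,"yaw": 0},
    {"dx": 0,"dy": 0,"dz": 0,"yaw": 0}
  ]
}}

```text
t: 13.97
eef_pos: [617.0, 249.4, 69.0]
tcp_rot: [-3.131, 0.001, 1.782]
ft_force: [-1.1, 0.3, -4.3]
opening: 0.31
```

```bash
python3 s.py; python3 - <<'E'
from h import *
for c in("top","side"):
    im=env.read_camera(c);cv2.imwrite(f"pics/{c}6.png",im[:,:,::-1])
E
python3 s.py
```

```text
13.97 F [-1.1  0.3 -4.3] M [-0.046 -0.107  0.002] P [617.  249.4  69. ] R [-1.7941e+02  5.0000e-02  1.0212e+02] open 29.5 q6 0.073 tau6 0.013
14.07 F [ 0.3  0.3 -3.3] M [-0.021 -0.142  0.028] P [619.6 249.7  74.1] R [-1.7983e+02  1.0000e-02  1.0209e+02] open 29.9 q6 0.073 tau6 -0.002
```

View pics/side6.png

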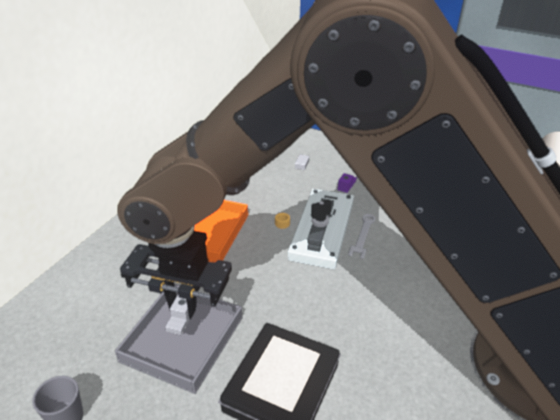

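Request:
{"api": "drive_tool", "payload": {
  "commands": [
    {"dx": 0,"dy": 0,"dz": -20,"yaw": 0},
    {"dx": 0,"dy": 0,"dz": -20,"yaw": 0},
    {"dx": 0,"dy": 0,"dz": -15,"yaw": 0},
    {"dx": 0,"dy": 0,"dz": 0,"yaw": 0},
    {"dx": 0,"dy": 0,"dz": 0,"yaw": 0}
  ]
}}

```text
t: 14.48
eef_pos: [620.6, 249.7, 21.4]
tcp_rot: [3.141, -0.0, 1.781]
ft_force: [-0.2, 0.4, -3.9]
opening: 0.313
```

Request:
{"api": "drive_tool", "payload": {
  "commands": [
    {"dx": 0,"dy": 0,"dz": -3,"yaw": 0},
    {"dx": 0,"dy": 0,"dz": -2,"yaw": 0},
    {"dx": 0,"dy": 0,"dz": 0,"yaw": 0}
  ]
}}

```text
t: 14.73
eef_pos: [620.6, 249.9, 16.4]
tcp_rot: [3.14, -0.0, 1.782]
ft_force: [-0.1, 0.6, -3.7]
opening: 0.312
```

```bash
python3 s.py
```

```text
14.73 F [-0.1  0.6 -3.7] M [-0.007 -0.158  0.019] P [620.6 249.9  16.4] R [ 1.7992e+02 -1.0000e-02  1.0208e+02] open 29.6 q6 0.073 tau6 0.001
```

Request:
{"api": "drive_tool", "payload": {
  "commands": [
    {"dx": 0,"dy": 0,"dz": -2,"yaw": 0},
    {"dx": 0,"dy": 0,"dz": -1.5,"yaw": 0},
    {"dx": 0,"dy": 0,"dz": -1,"yaw": 0},
    {"dx": 0,"dy": 0,"dz": 0,"yaw": 0}
  ]
}}

```text
t: 15.07
eef_pos: [620.2, 249.8, 11.0]
tcp_rot: [-3.141, 0.0, 1.782]
ft_force: [-0.6, -0.9, -4.6]
opening: 0.313
```

Request:
{"api": "drive_tool", "payload": {
  "commands": [
    {"dx": 0,"dy": 0,"dz": -0.7,"yaw": 0},
    {"dx": 0,"dy": 0,"dz": -0.5,"yaw": 0}
  ]
}}

```text
t: 15.23
eef_pos: [620.3, 249.9, 10.7]
tcp_rot: [3.141, 0.0, 1.782]
ft_force: [-4.4, -2.0, 10.9]
opening: 0.316
```

```bash
python3 s.py
```

```text
15.23 F [-4.4 -2.  10.9] M [-0.333  0.698 -0.03 ] P [620.3 249.9  10.7] R [179.99   0.   102.09] open 30.0 q6 0.073 tau6 0.008
```

Request:
{"api": "drive_tool", "payload": {
  "commands": [
    {"dx": 0,"dy": 0,"dz": 0.3,"yaw": 0},
    {"dx": 0,"dy": 0,"dz": 0,"yaw": 0}
  ]
}}

```text
t: 15.4
eef_pos: [620.3, 249.9, 10.8]
tcp_rot: [3.141, -0.0, 1.782]
ft_force: [-2.6, -0.8, 3.7]
opening: 0.312
```

Request:
{"api": "drive_tool", "payload": {
  "commands": [
    {"dx": 0,"dy": 0,"dz": 0,"yaw": 0},
    {"dx": 0,"dy": 0,"dz": 0,"yaw": 0},
    {"dx": 0,"dy": 0,"dz": 0,"yaw": 0},
    {"dx": 0,"dy": 0,"dz": 0,"yaw": 0},
    {"dx": 0,"dy": 0,"dz": 0,"yaw": 0}
  ],
  "grip": 0.65
}}

```text
t: 15.82
eef_pos: [620.3, 249.9, 10.2]
tcp_rot: [3.141, -0.0, 1.782]
ft_force: [-0.4, 0.4, 0.1]
opening: 0.605
```

Request:
{"api": "drive_tool", "payload": {
  "commands": [
    {"dx": 0,"dy": 0,"dz": 5,"yaw": 0},
    {"dx": 0,"dy": 0,"dz": 15,"yaw": 0},
    {"dx": 0,"dy": 0,"dz": 30,"yaw": 0},
    {"dx": 0,"dy": 0,"dz": 35,"yaw": 0},
    {"dx": 0,"dy": 0,"dz": 35,"yaw": 0}
  ]
}}

```text
t: 16.23
eef_pos: [619.9, 249.7, 131.6]
tcp_rot: [-3.141, 0.0, 1.782]
ft_force: [0.7, 0.1, 0.1]
opening: 0.651
```

Request:
{"api": "drive_tool", "payload": {
  "commands": [
    {"dx": 0,"dy": -30,"dz": 30,"yaw": 0},
    {"dx": 0,"dy": -35,"dz": 20,"yaw": 0},
    {"dx": 0,"dy": -35,"dz": 0,"yaw": 0},
    {"dx": 0,"dy": -30,"dz": 0,"yaw": 0},
    {"dx": 0,"dy": 0,"dz": 0,"yaw": 0}
  ]
}}

```text
t: 16.65
eef_pos: [620.4, 115.9, 180.8]
tcp_rot: [3.141, 0.001, 1.778]
ft_force: [0.2, 0.6, 0.4]
opening: 0.647
```

```bash
python3 s.py; python3 - <<'E'
from h import *
for c in("top","side"):
    im=env.read_camera(c);cv2.imwrite(f"pics/{c}7.png",im[:,:,::-1])
a,b=cv2.imread("pics/side7.png"),cv2.imread("pics/top7.png")
cv2.imwrite("pics/end.png",np.vstack([np.hstack([cv2.resize(a[270:410,90:260],(400,300)),cv2.resize(b[145:255,65:195],(400,300))]),np.hstack([cv2.resize(a[170:290,260:420],(400,300)),cv2.resize(b[180:330,240:440],(400,300))])]))
E
python3 s.py
```

```text
16.65 F [0.2 0.6 0.4] M [-0.058 -0.109 -0.002] P [620.4 115.9 180.8] R [1.7994e+02 6.0000e-02 1.0189e+02] open 61.5 q6 -0.127 tau6 -0.763
16.75 F [-0.1  0.5 -0.3] M [-0.046 -0.173 -0.03 ] P [620.4 119.4 180.3] R [179.96  -0.   101.96] open 61.8 q6 -0.123 tau6 -0.163
```

View pics/end.png

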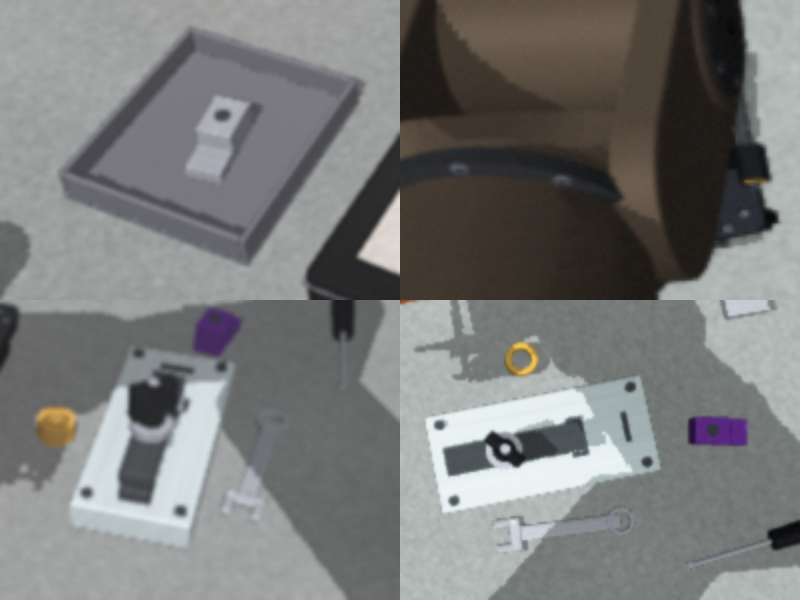

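The part stands upright in the middle of the grey tray. The knob is in its turned position, the wrench, bush and screwdriver have not moved, and the gripper is clear.

```bash
python3 -c "
from cell import env
print(env.job_done())"
```

```text
the job is handed in; nothing more can be done
None
```

I loosened the knob, moved the part to the grey tray and handed the job in at about 17 s of the 69 s allowed; no verdict is reported.

- **Knob:** I turned it clockwise about 2.6 rad in a single grasp. The torque rose from about 0.12 N m to 0.42 N m, roughly 0.2 rad of twist, and held there, which I took as the stop. I unwound it about 8° before letting go.
- **Part:** I gripped it at 30.0 mm, lifted it 5 mm, drew it out about 33 mm and carried it over. I held it until I felt the tray floor, with the force going from -4 to +11 N at the expected height, and only then let go.
- **Last checks:**
  - The side view shows the part upright near the tray's centre. The top view of the tray was blocked by the arm.
  - Both views show the knob still in its turned position and the wrench, bush and screwdriver in place. I did not measure the knob's height again after letting go.
  - The gripper is clear, with force near zero.
- **Disagreement:** The two cameras placed the tray's centre about 17 mm apart, at (622, 251) and (614, 266) mm. The side-view fit was the poorer one. I set the part at about (620, 250) mm, which is well inside the tolerance for either estimate.

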